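# Square the heating block, then load the dry bath

### The arm

A 6-joint arm with a two-finger parallel gripper is mounted at the origin on the work surface. World frame = base frame: x ahead of the robot, y to its left, z up, the work surface at z = 0. Lengths are in mm, angles in rad, forces in N, time in s.
With the tool pointing down it reaches from about 350 to 875 mm from the base axis. Payload 4.2 kg.
Tool frame: the origin (TCP) lies where the fingers leave the gripper's body, on its centre line; the fingertips stand ahead of it and the grasp point (between the pads) lies 54 mm ahead of it (arm.nose_length is the z of the fingertips in the tool frame, in mm); z points along the fingers, x is the direction in which the jaws open and shut, and the axes are right-handed (so a half turn about z gives the same grasp; the last joint's range is limited). The gripper opens to 85 mm and grips with 20 to 120 N. Pads are 22 mm wide; open, the fingers measure 114 mm over their backs; the gripper's body (76 mm by 85 mm) begins 54 mm behind the grasp point. The pads swing forward as they close: fully open they stand 13 mm farther back than shut.
Start: joints at [1.465, 0.385, 0.008, 0, -1.194, -0.259], TCP at [222.944, 583.863, 303.912] pointing down, gripper open.
Joint ranges: [-3.14, 3.14], [-1.21, 2.06], [-1.07, 1.41], [-3.16, 2.05], [-2.99, -0.16], [-3.1, 3.1]. Speed limits (rad/s): [2.79, 2.79, 3.14, 3.14, 3.14, 3.14].

### API

Orientations are given as a unit quaternion [x, y, z, w].
In Python, from bench import arm, imaging, job_done gives the robot as it stands.
- The arm moves only by the shell command python3 -m crank 'ROWS' [OPENING]. ROWS is a JSON object of lists of equal length, an entry for each row: "delta_pos": the shift along the tool's x, y, z in m, a list of three; "twist": the turn about the tool's z in rad. In form: {"delta_pos": [[tx, ty, tz], ...], "twist": [twist, ...]}. A call has 1 to 8 rows; each row shifts and turns the commanded pose from where the row before left it, along the tool's axes as they then stand; what a row does not reach is not made up. A row lasts 1/12 s, in which the tool goes at most 41.7 mm and 7.16 degrees, less where a joint would pass 70% of its speed; a pose out of reach is approached as far as the arm can. A call is refused whole if a number of a shift passes 0.0417 or a number of a turn 0.125, either way. A call with a gripper value outside its range is refused whole. OPENING is the opening, from 0 (shut) to 1 (fully open), set as the call begins (- or left out, the last holds). The fingers move at their own pace and stop on an object; the grip force is fixed at half the most. Time passes only in rows, so rows that do not move let the fingers close. It gives the time, the measured TCP pose, the force and the opening at its end, in the units of the state.
- arm.read_state(): the state, without advancing time (a new reading comes with each control period).
- imaging.get_image(name): name is "side" or "top" or "wrist"; returns (picture, depth): 420x560x3 uint8, blue, green, red; 420x560 float32, mm along the optical axis (not along the pixel's ray), 0 where there is no reading.
- imaging.camera_model(name): a dict with "vfov" (degrees; the focal length in pixels is half the picture's height over the tangent of half this angle, whatever the lens; pixels are square), "cx", "cy" (the principal point, pixels), "dist" ([k1, k2, p1, p2, k3] as OpenCV has them; the pictures are not rectified), "T" (4x4, takes a point from camera to world coordinates); the wrist camera has in their place "hand_eye" (4x4, takes a point from camera to tool coordinates, whose origin is the TCP and whose axes are the tool frame's). Camera axes: x right, y up, looking along -z (the intrinsics and any distortion apply to the point x, -y, -z); pixel columns grow to the right and rows downward; lengths in mm; the calibration is good to about 2 mm. A picture is of the moment at which its call begins: read the wrist's pose just before it. camera_model takes no time and is no camera call.
- job_done(): hands the job in, once; it reports no verdict.
The state is a dict: "clock": time; "joints": joint angles; "joint_vel": joint speeds; "joint_efforts": joint torques, N m; "position": TCP position; "ee_rot": TCP orientation; "contact_force": force on the tool from outside, world axes, zero at the start; "wrist_torque": the same for the moment, N m; "gripper_width": finger opening in mm.
Only numpy, scipy, OpenCV 4.12 (cv2) and the standard library are available. Lean on these libraries where they do the work, as an engineer would, in place of code of your own. Each camera call takes 0.05 s, during which the arm holds its last target.

### The job

The aluminium heating block stands askew beside the L-shaped steel stop on the bench. Press it gently against the stop until it is square and flush with both fences at once, and let go of it there; then pick it up at that known angle, lower it (do not drop it) fully home into the well of the white block heater, and let go. Do not tip it over, and leave the other things on the bench where they are.

Things in the scene. Friction and masses are not known exactly. Their poses are not given: they have to be found in the camera images.
- block: Loose aluminium heating block, 60 (its x) x 90 (its y) x 36 mm high, dark vial wells drawn on top, with a round upright post, 18 mm in diameter, mid-top, from 36 to 84 mm above the underside. 0.3 to 0.6 kg. Origin: centre of underside, z up. Starts on the bench in the stop's open angle, up to 0.5 rad from square (its y along the stop's y). Fingers closed on the round post do not turn it true.
- block_post (a point): Point on the axis of the block's post, 66 mm above the block's underside, a good height to grasp.
- stop: Fixed steel L: rails 14 mm high, 16 wide. Long fence (180 mm) runs along its y, working face to its -x; short fence (120 mm) along its x, face to its +y. So push the block to the stop's +x and to its -y. Origin on the bench in the open angle, 66 mm (x) from the long face, 75 mm (y) from the short one. Rigid; never press the block on it with over 60 N. Left or right of the bench; yaw varies.
- stop_corner (a point): Inner corner of the stop, where its two working faces meet, at bench height; axes as the stop's. The block standing square and flush with both fences has its origin at x = -30 mm, y = +45 mm from here, in these axes.
- heater: White block heater fixed to the bench, 150 (x) x 170 (y) x 50 mm high; in its top a rectangular well 65 mm (x) by 95 mm (y), 18 mm deep, mouth chamfered 3 mm. Origin: centre of underside. On the other side of the bench from the stop; yaw varies. The block goes in with its 90 mm side along the heater's y, either way round.
- well_floor (a point): Centre of the floor of the heater's well, 32 mm above the bench; the block's origin comes here when it is fully home. Axes as the heater's.
- bottle: corked glass bottle, 70 mm across, 227 mm high, bystander. Origin: centre of the underside.
- tube_rack: yellow tube rack 70 x 150 x 76 mm high with capped tubes, bystander. Origin: centre of the underside.
- beaker: empty glass beaker, 64 mm across, 75 mm high, bystander. Origin: centre of the underside.
- pipette: hand pipette lying flat, about 24 mm thick, 260 mm long along its y (main body 140 mm), bystander. Origin: centre of the underside.
Things that resemble listed ones, but are neither listed nor needed, are in the scene too. What is shaped like the block but green is not meant.

How it is judged (in metres and radians):
On the way, in this order (a step that is already met when the one before it is completed fails the run):
1. the block stands square and flush with both fences while the fingers press it on the stop (x of block in the frame of stop_corner between -0.032 and -0.026 m and y of block in the frame of stop_corner between 0.041 and 0.047 m and angle between the y axis of block and the y axis of stop, either way round below 0.03 rad and z of block in the frame of stop_corner below 0.003 m and contact force between block and stop above 1 N and contact force between block and the fingers above 1 N).
2. let go, it still stands square and flush in the stop (x of block in the frame of stop_corner between -0.032 and -0.026 m and y of block in the frame of stop_corner between 0.041 and 0.047 m and angle between the y axis of block and the y axis of stop, either way round below 0.03 rad and z of block in the frame of stop_corner below 0.003 m and contact force between block and the fingers below 0.1 N and linear speed of block below 0.01 m/s), for 0.2 s.
At the end, for the whole second after the job is handed in: The block lies at rest, released and upright in the heater's well: its origin within 5 mm of the well floor's centre, less than 2.5 mm above the floor, its long side within 0.07 rad of the well's (horizontal distance between block and well_floor below 0.005 m and z of block in the frame of well_floor below 0.0025 m and angle between the y axis of block and the y axis of heater, either way round below 0.07 rad and angle between block's own z axis and vertical below 0.04 rad and linear speed of block below 0.01 m/s and contact force between block and the fingers below 0.1 N); the robot touches nothing.
It fails at once if the block is pressed on the stop with more than 60 N (contact force between block and stop above 60 N).
It fails at once if the block is tipped over (more than 0.6 rad) (angle between block's own z axis and vertical above 0.6 rad).
It fails at once if the block is dropped into the well (faster than 0.45 m/s within 30 mm of the floor) (distance between block and well_floor below 0.03 m and linear speed of block above 0.45 m/s).
It fails at once if a bystander (bottle, tube rack, beaker or pipette) is moved by more than 30 mm (distance of any of bottle, tube_rack, beaker, pipette from where it was at the start of the episode above 0.03 m).
It also fails if it takes over 70 s, if anything falls off the work surface, if the arm or the gripper's body presses on something with over 40 N, if the wrist force passes 120 N, or if a joint passes its speed limit or range.

## Working session

There is one attempt and no reset: what is moved stays moved. The work goes in short steps, Python scripts to look and compute and a shell command to move; the robot and the scene stay as the last step left them, time stands still between calls to the robot, and variables do not carry over. Pictures are saved under pics/ and viewed, and the job is handed in when it is done.

```bash
ls; mkdir -p pics
python3 - <<'E'
from bench import arm, imaging
import cv2
print(arm.read_state(), arm.nose_length)
for n in ("side","top","wrist"):
    m=imaging.camera_model(n); print(n,m)
    p,d=imaging.get_image(n); cv2.imwrite(f"pics/{n}0.png",p)
    import numpy as np; np.save(f"pics/{n}0.npy",d)
E
```

```text
pics
{'clock': 0.0, 'joints': array([ 1.46460939e+00,  3.85551078e-01,  6.58723833e-03, -4.94426027e-04,
       -1.19399230e+00, -2.58569995e-01]), 'joint_vel': array([-0.00026982, -0.00153633, -0.00079178, -0.00108025, -0.00150184,
       -0.00067606]), 'joint_efforts': array([-2.22110175e-04, -3.92297137e+01,  1.88398325e+01,  4.18625593e+00,
       -4.66775353e-03,  1.25458364e-06]), 'position': array([222.79214693, 583.47233932, 302.81029229]), 'ee_rot': array([-5.67056690e-01,  8.23678027e-01, -6.69883959e-04, -8.77638598e-04]), 'contact_force': array([ 0.87185444, -0.21642978,  1.15101383]), 'wrist_torque': array([ 0.03974544, -0.01000494,  0.00157444]), 'gripper_width': 85.48781171888992} 72.6
side {'vfov': 46.0476961291332, 'cx': 276.85372710572693, 'cy': 214.22142866359675, 'dist': array([-0.18476794,  0.        ,  0.        ,  0.        ,  0.        ]), 'T': array([[-9.99934144e-01,  8.43829363e-03, -7.77830582e-03,
         5.41204599e+02],
       [-1.12834188e-02, -5.99109015e-01,  8.00587954e-01,
         9.24277776e+02],
       [ 2.09554309e-03,  8.00622997e-01,  5.9916
[... 454 characters left out ...]
901e+01],
       [-1.55341506e-02,  1.67824582e-01,  9.85694476e-01,
         1.10707047e+03],
       [ 0.00000000e+00,  0.00000000e+00,  0.00000000e+00,
         1.00000000e+00]])}
wrist {'vfov': 69.9716309061707, 'cx': 280.6720994205618, 'cy': 211.1898055696609, 'dist': array([-0.04551512,  0.        ,  0.        ,  0.        ,  0.        ]), 'hand_eye': array([[ 9.99998636e-01, -8.45258498e-04,  1.41876317e-03,
         7.01139130e-01],
       [-4.26897534e-04, -9.62196610e-01, -2.72355470e-01,
        -6.93974240e+01],
       [ 1.59533988e-03,  2.72354493e-01, -9.62195658e-01,
        -6.94273116e+01],
       [ 0.00000000e+00,  0.00000000e+00,  0.00000000e+00,
         1.00000000e+00]])}
```

View pics/side0.png

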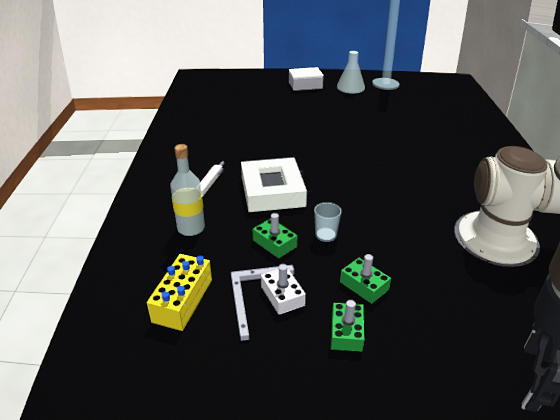

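View pics/top0.png

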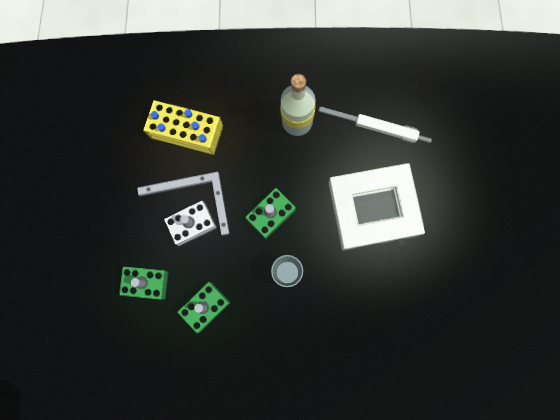

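View pics/wrist0.png

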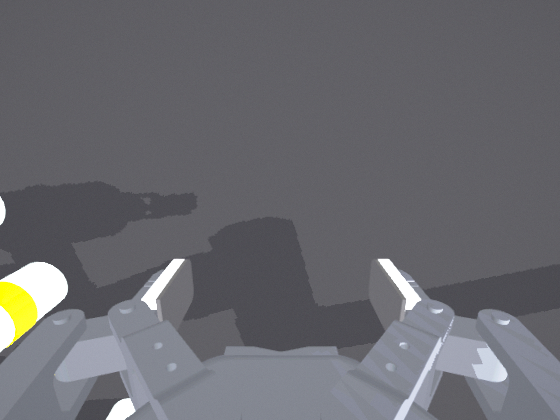

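Block candidates in the top view: silver block at (190,223) inside the L; green ones at (271,212), (144,282) and (204,307). The silver one inside the stop's angle fits the description. I'll confirm it in an enlarged crop.

```bash
cat > h.py <<'E'
import numpy as np, cv2
from scipy.spatial.transform import Rotation as R
from bench import imaging, arm
def cam(n,st=None):
    m=imaging.camera_model(n); f=210/np.tan(np.radians(m["vfov"])/2)
    K=np.array([[f,0,m["cx"]],[0,f,m["cy"]],[0,0,1.]])
    if n=="wrist":
        T=np.eye(4); T[:3,:3]=R.from_quat(st["ee_rot"]).as_matrix(); T[:3,3]=st["position"]; T=T@m["hand_eye"]
    else: T=m["T"]
    return K,np.array(m["dist"]),T@np.diag([1,-1,-1,1.])   # cv camera -> world
def rays(c,px):
    K,d,T=c; u=cv2.undistortPoints(np.array(px,float).reshape(-1,1,2),K,d).reshape(-1,2)
    v=np.c_[u,np.ones(len(u))]; return T[:3,3],v@T[:3,:3].T,v
def onplane(c,px,z):
    o,v,_=rays(c,px); return o+v*((z-o[2])/v[:,2])[:,None]
def bydepth(c,px,D):
    o,v,_=rays(c,px); px=np.array(px).reshape(-1,2)
    d=np.array([D[int(round(y)),int(round(x))] for x,y in px]); return o+v*d[:,None]
def proj(c,P):
    K,d,T=c; Ti=np.linalg.inv(T); r,_=cv2.Rodrigues(Ti[:3,:3]); return cv2.projectPoints(np.array(P,float).reshape(-1,1,3),r,Ti[:3,3],K,d)[0].reshape(-1,2)
def tri(c1,p1,c2,p2):
    out=[]
    for a,b in zip(np.reshape(p1,(-1,2)),np.reshape(p2,(-1,2))):
        o1,v1,_=rays(c1,[a]);o2,v2,_=rays(c2,[b]);v1=v1[0]/np.linalg.norm(v1);v2=v2[0]/np.linalg.norm(v2)
        s=np.linalg.lstsq(np.c_[v1,-v2],o2-o1,rcond=None)[0]; q1=o1+s[0]*v1;q2=o2+s[1]*v2
        out.append(list((q1+q2)/2)+[np.linalg.norm(q1-q2)])
    return np.array(out)
def crop(f,x0,y0,w,h,s,o):
    i=cv2.imread(f)[y0:y0+h,x0:x0+w]; i=cv2.resize(i,None,fx=s,fy=s,interpolation=cv2.INTER_CUBIC)
    for k in range(0,w,10):
        cv2.putText(i,str(x0+k),(k*s,8),0,.3,(0,255,255),1) if k%20==0 else 0; cv2.line(i,(int((k+.5)*s),0),(int((k+.5)*s),4 if k%10 else 6),(0,255,255),1)
    for k in range(0,h,10):
        cv2.putText(i,str(y0+k),(0,int((k+.5)*s)+3),0,.3,(0,255,255),1)
    cv2.imwrite(o,i)
E
python3 - <<'E'
from h import *
crop("pics/top0.png",130,165,110,90,7,"pics/topA.png")
crop("pics/top0.png",320,155,115,100,6,"pics/topB.png")
crop("pics/side0.png",220,255,100,90,6,"pics/sideA.png")
crop("pics/side0.png",230,150,90,70,7,"pics/sideB.png")
E
```

```text
(no output)
```

View pics/topA.png

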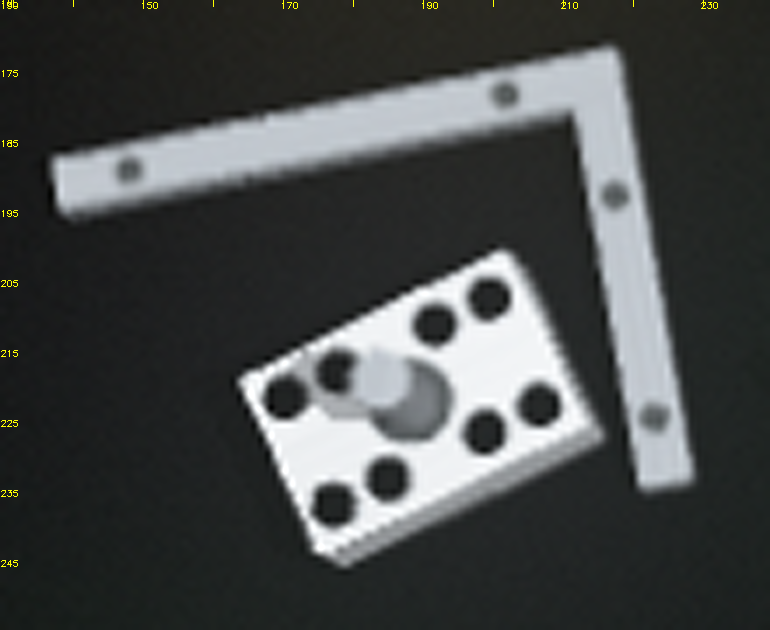

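View pics/topB.png

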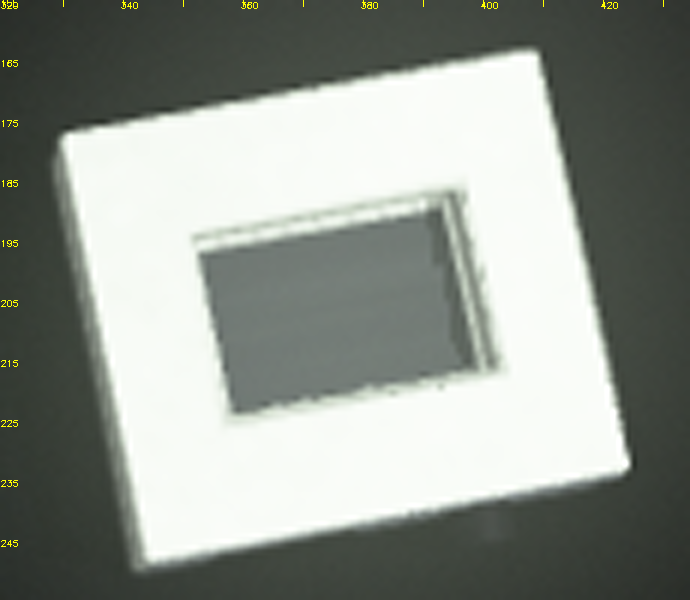

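View pics/sideA.png

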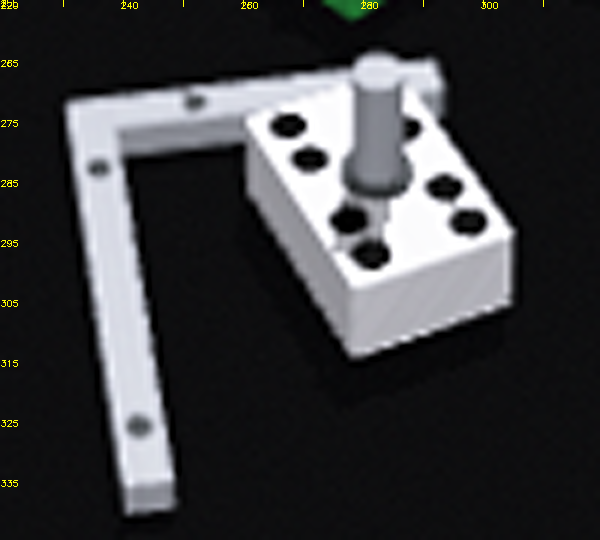

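View pics/sideB.png

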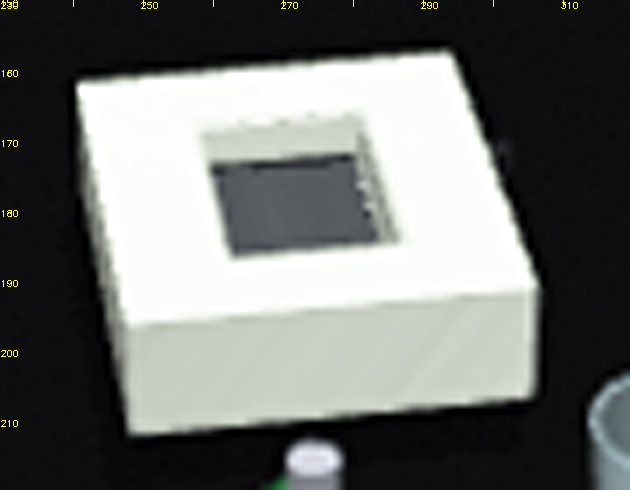

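Confirmed: the silver block (not green, with post and eight wells) stands inside the L. Its top-view corners are at about (164,219), (202,200), (215,226) and (176,243). Next I'll triangulate.

Run:
```python
from h import *
np.set_printoptions(precision=1,suppress=True)
ct,cs=cam("top"),cam("side")
t=lambda L,s,x0,y0:[((x+.0)/s-.5+x0,(y)/s-.5+y0) for x,y in L]
TA=lambda L:t(L,7,130,165); TB=lambda L:t(L,6,320,155); SA=lambda L:t(L,6,220,255); SB=lambda L:t(L,7,230,150)
# stop: inner corner, outer corner, long end outer, short end(outer)
print("stop tri (z~14)\n",tri(ct,TA([(575,110),(617,48),(52,157),(640,490)]),cs,SA([(118,130),(66,103),(175,482),(440,62)])))
P=onplane(ct,TA([(575,110),(617,48),(52,157),(64,213),(640,490),(693,482)]),14);print("stop plane14\n",P)
Q=onplane(cs,SA([(118,130),(66,103),(175,482),(124,486)]),14);print("side plane14\n",Q)
b=TA([(238,380),(508,250),(600,432),(322,548)])
print("block tri z36\n",tri(ct,[b[1],b[2],b[0]],cs,SA([(245,118),(378,85),(355,288)])))
B=onplane(ct,b,36);print(B,B.mean(0),[np.linalg.norm(B[i]-B[i-1]) for i in range(4)])
B2=onplane(cs,SA([(245,118),(355,288),(515,232)]),36);print(B2,(B2[0]+B2[2])/2)
print("post top",tri(ct,TA([(378,378)]),cs,SA([(378,68)])))
h=TB([(62,135),(538,50),(628,468),(145,565)])
print("heater top tri\n",tri(ct,h,cs,SB([(452,52),(78,85),(130,327),(538,290)]) if 0 else SB([(538,290),(130,327),(78,85),(452,52)])))
H=onplane(ct,h,50);print(H,H.mean(0),[np.linalg.norm(H[i]-H[i-1]) for i in range(4)])
H=onplane(cs,SB([(452,52),(78,85),(130,327),(538,290)]),50);print(H,H.mean(0),[np.linalg.norm(H[i]-H[i-1]) for i in range(4)])
```

```text
stop tri (z~14)
 [[630.1 157.2  15.6   1.4]
 [649.5 144.4  16.4   0.8]
 [608.5 320.2  21.1  17.6]
 [513.  134.   28.5   2. ]]
stop plane14
 [[631.2 157.5  14. ]
 [650.5 144.7  14. ]
 [618.9 321.9  14. ]
 [601.1 317.3  14. ]
 [513.6 136.1  14. ]
 [515.9 120.   14. ]]
side plane14
 [[629.6 155.7  14. ]
 [649.5 142.   14. ]
 [600.3 316.7  14. ]
 [616.4 318.7  14. ]]
block tri z36
 [[583.1 173.4  37.7   0.6]
 [533.  146.1  27.7   6.8]
 [544.2 254.4  38.6   1.1]]
[[545.1 255.   36. ]
 [583.7 173.7  36. ]
 [528.5 145.2  36. ]
 [494.5 228.2  36. ]] [537.9 200.5  36. ] [np.float64(57.28838709795284), np.float64(90.00150397610068), np.float64(62.097004796053), np.float64(89.70083282148815)]
[[582.9 171.7  36. ]
 [543.7 252.   36. ]
 [490.2 225.9  36. ]] [536.5 198.8  36. ]
post top [[537.2 201.5  88.1   1. ]]
heater top tri
 [[ 545.2  -73.3  107.6  137.2]
 [ 662.2 -287.   -75.1   48.8]
 [ 584.2 -290.7   27.9  145.7]
 [ 489.7 -109.8  152.9   41. ]]
[[ 626.8  -93.7   50. ]
 [ 655.6 -261.6   50. ]
 [ 508.4 -285.4   50. ]
 [ 477.9 -118.3   50. ]] [ 567.2 -189.8   50. ] [np.float64(150.93442910825658), np.float64(170.29534820508644), np.float64(149.17272682761745), np.float64(169.89096694308986)]
[[ 504.6 -291.9   50. ]
 [ 654.2 -263.8   50. ]
 [ 623.5  -94.6   50. ]
 [ 476.2 -120.4   50. ]] [ 564.7 -192.7   50. ] [np.float64(173.80668722438264), np.float64(152.22342117918913), np.float64(171.90635809973685), np.float64(149.50813359193816)]
```

Stop corner is about (630.5,157) with yaw 0.181. The block is about (537,200) with yaw 0.44, and the heater about (566,-191) with yaw 0.174. Sizes and heights agree with the text, except that the heater triangulation was mis-paired. I'll recheck it with the wrist camera. Moving above the block.

```bash
python3 -m crank '{"delta_pos":[[0.02,-0.035,0],[0.02,-0.035,0],[0.02,-0.035,0],[0.02,-0.035,0],[0.02,-0.035,0],[0.02,-0.035,0],[0.02,-0.035,0],[0.02,-0.035,0]],"twist":[0,0,0,0,0,0,0,0]}' 1
python3 -m crank '{"delta_pos":[[0.017,-0.03,0],[0.017,-0.03,0],[0.017,-0.03,0],[0.017,-0.03,0],[0.017,-0.03,0],[0,0,0],[0,0,0]],"twist":[0,0,0,0,0,0.12,0.12]}' 1
python3 -m crank '{"delta_pos":[[0,0,0],[0,0,0],[0,0,0],[0,0,0],[0,0,0],[0,0,0]],"twist":[0.12,0.12,0.12,0.12,0.045,0]}' 1
python3 - <<'E'
from h import *
st=arm.read_state(); p,d=imaging.get_image("wrist"); cv2.imwrite("pics/w1.png",p)
import pickle; pickle.dump((st,d),open("pics/w1.pkl","wb")); print(st["clock"],st["position"],st["ee_rot"],st["joints"],st["contact_force"])
E
```

```text
clock: 0.82
position: [428.1, 332.7, 303.8]
ee_rot: [-0.567, 0.824, 0.0, -0.0]
contact_force: [0.7, 1.6, -0.3]
gripper_width: 85.4
clock: 1.4
position: [538.2, 199.6, 303.2]
ee_rot: [-0.46, 0.888, -0.0, -0.001]
contact_force: [0.2, 0.3, 0.0]
gripper_width: 85.1
clock: 1.9
position: [537.1, 201.5, 303.6]
ee_rot: [-0.218, 0.976, -0.0, -0.0]
contact_force: [-0.2, 0.3, 0.2]
gripper_width: 85.3
1.9 [537.07744497 201.48402761 303.55047747] [-2.18336795e-01  9.75873396e-01 -7.89732239e-05 -3.91553082e-04] [ 6.41142755e-01  2.98141687e-01 -1.21616886e-01 -1.92561216e-04
 -1.15181703e+00 -2.00844670e-01] [-0.16872014  0.30518531  0.21838985]
```

View pics/w1.png

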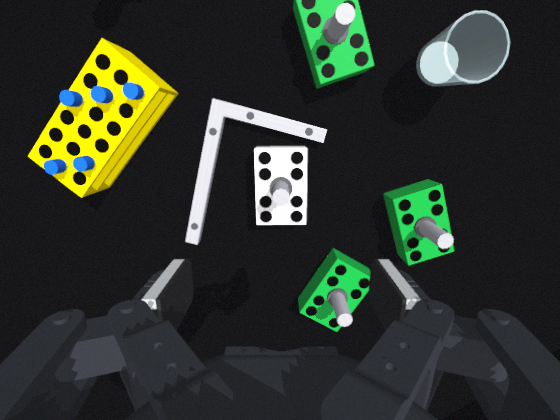

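The wrist view shows the silver block centred at about (281,185) and nearly aligned with the tool. The stop's inner corner is near (221,117). Enlarging to measure.

Run:
```python
from h import *
crop("pics/w1.png",180,90,155,160,5,"pics/w1a.png")
i=cv2.imread("pics/w1a.png");print(i.shape); cv2.imwrite("pics/w1a.png",i[:600])
cv2.imwrite("pics/w1b.png",i[300:])
```

```text
(800, 775, 3)
```

View pics/w1a.png

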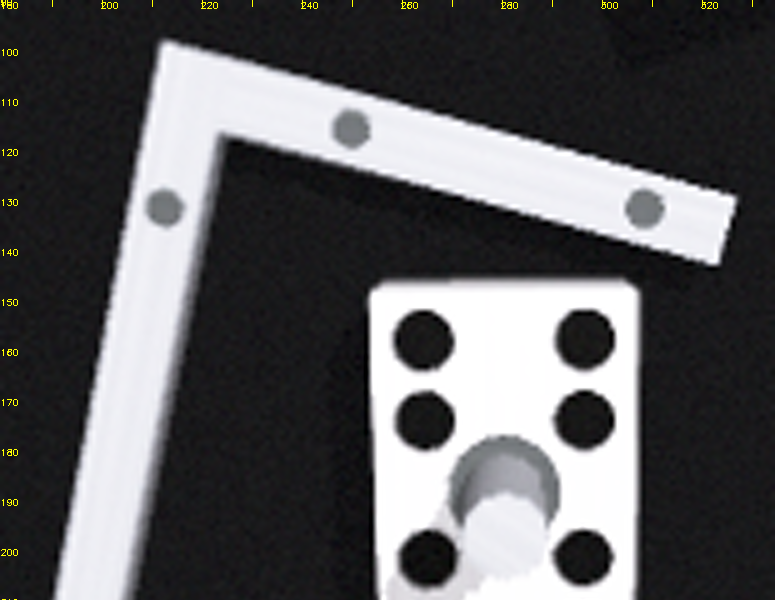

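View pics/w1b.png

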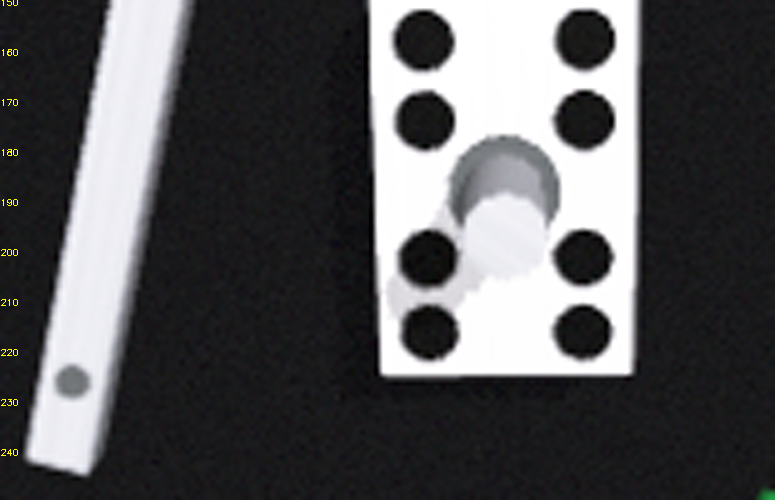

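Run:
```python
from h import *
import pickle
np.set_printoptions(precision=2,suppress=True)
st,D=pickle.load(open("pics/w1.pkl","rb")); c=cam("wrist",st)
t=lambda L:[(x/5-.5+180,y/5-.5+90) for x,y in L]
yaw=lambda a,b:np.arctan2(-(a-b)[0],(a-b)[1])  # a-b along +y axis
S=onplane(c,t([(218,133),(162,40),(737,198),(719,265),(27,760),(88,774)]),14);print(S)
print("stop yaw",yaw(S[5],S[0]),yaw(S[4],S[1]),"short",np.arctan2((S[0]-S[3])[1],(S[0]-S[3])[0]),np.arctan2((S[1]-S[2])[1],(S[1]-S[2])[0]))
print("len",np.linalg.norm(S[5]-S[0]),np.linalg.norm(S[4]-S[1]),np.linalg.norm(S[3]-S[0]))
B=onplane(c,t([(368,281),(641,279),(634,675),(381,677)]),36);print(B,B.mean(0),[np.linalg.norm(B[i]-B[i-1]) for i in range(4)])
print("yaw",yaw(B[3],B[0]),yaw(B[2],B[1]),[np.arctan2(*(B[a]-B[b])[1::-1]) for a,b in((0,1),(3,2))])
R0=R.from_quat(st["ee_rot"]).as_matrix();print("tool x yaw",np.arctan2(R0[1,0],R0[0,0]))
ct=cam("top")
print(bydepth(c,t([(300,50),(500,400),(560,340),(506,545),(700,700)]),D))
print("post top tri",tri(c,t([(505,530)]),ct,[(378/7-.5+130,378/7-.5+165)]))
```

```text
[[631.42 156.24  14.  ]
 [650.77 142.85  14.  ]
 [517.   118.37  14.  ]
 [513.79 133.71  14.  ]
 [617.5  320.02  14.  ]
 [601.82 316.85  14.  ]]
stop yaw 0.1822908257341648 0.18564318277677433 short 0.1892248203009774 0.18101607736996858
len 163.31438278237303 180.26682604480442 119.77431277909871
[[585.4  170.1   36.  ]
 [531.17 144.05  36.  ]
 [491.52 226.87  36.  ]
 [545.45 252.87  36.  ]] [538.38 198.47  36.  ] [np.float64(91.91335043443637), np.float64(60.15903159967631), np.float64(91.82912776979424), np.float64(59.873304150291034)]
yaw 0.44968492148779887 0.4465744100376056 [np.float64(0.44789015173945135), np.float64(0.44929568871796616)]
tool x yaw -2.7013729702406835
[[623.98 131.35  -2.18]
 [547.84 181.59  35.21]
 [541.48 163.72  35.62]
 [537.2  200.89  83.62]
 [464.44 235.35  -0.84]]
post top tri [[538.52 200.52  82.49   4.04]]
```

```bash
python3 -m crank '{"delta_pos":[[0,-0.002,0.035],[0,0,0.035],[0,0,0.035],[0,0,0.035],[0,0,0.03],[0,0,0.02],[0,0,0.01],[0,0,0]],"twist":[-0.008,0,0,0,0,0,0,0]}' 1
python3 - <<'E'
from h import *
for n in ("side","wrist"):
    p,d=imaging.get_image(n); cv2.imwrite(f"pics/{n}2.png",p)
crop("pics/side2.png",210,190,130,150,4,"pics/side2a.png")
print(arm.read_state()["position"],arm.read_state()["contact_force"])
E
```

```text
clock: 2.62
position: [537.1, 199.1, 101.5]
ee_rot: [-0.223, 0.975, -0.001, -0.002]
contact_force: [-0.4, -0.3, 0.7]
gripper_width: 85.3
[538.76966642 200.16912941 104.64921254] [-0.57422841 -0.0656887   0.09468282]
```

View pics/side2a.png

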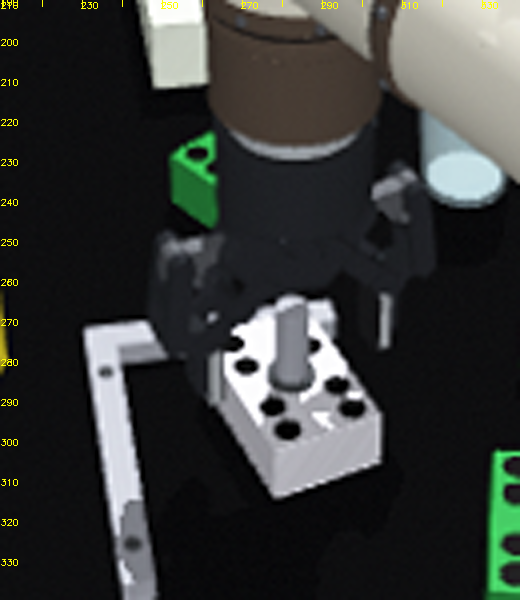

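View pics/wrist2.png

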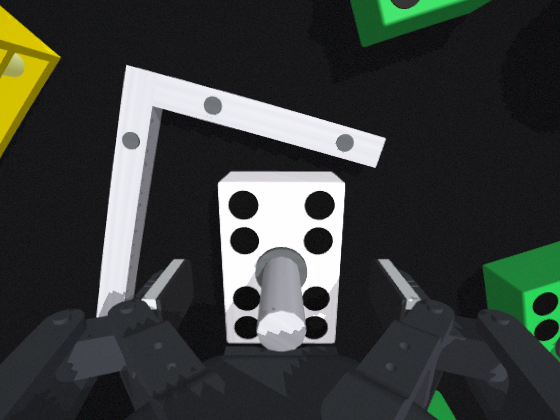

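The open jaws straddle the block with the post between them, and both sides are clear. The wrist view shows the block at (280,265). Lowering a little further.

```bash
python3 -m crank '{"delta_pos":[[0,0,0.01],[0,0,0.005],[0,0,0],[0,0,0]],"twist":[0,0,0,0]}' 1
python3 -c "
from bench import arm
import time
s=arm.read_state();print(s['position'],s['joint_vel'],s['contact_force'])"
```

```text
clock: 3.05
position: [538.1, 199.8, 89.1]
ee_rot: [-0.223, 0.975, 0.0, 0.0]
contact_force: [0.6, -0.9, -0.1]
gripper_width: 85.5
[538.11738157 199.76140285  89.10393986] [-0.00104267 -0.00493072  0.00632507  0.00309704 -0.00172508 -0.0005005 ] [ 0.62397634 -0.87750872 -0.10304819]
```

```bash
python3 -m crank '{"delta_pos":[[0,0,0],[0,0,0],[0,0,0],[0,0,0],[0,0,0],[0,0,0],[0,0,0]],"twist":[0,0,0,0,0,0,0]}' 0.6
python3 - <<'E'
from h import *
for n in ("side","wrist"):
    p,d=imaging.get_image(n); cv2.imwrite(f"pics/{n}3.png",p)
crop("pics/side3.png",210,190,130,150,4,"pics/side3a.png")
print(arm.read_state())
E
```

```text
clock: 3.63
position: [538.2, 199.9, 89.8]
ee_rot: [-0.223, 0.975, 0.0, 0.0]
contact_force: [-1.9, 0.8, 4.9]
gripper_width: 58.6
{'clock': 3.7333, 'joints': array([ 6.37758033e-01,  5.38231979e-01, -3.63244090e-01,  3.27702312e-04,
       -6.68686699e-01, -1.88613494e-01]), 'joint_vel': array([-0.00084093, -0.00023967,  0.00177078,  0.00139336,  0.00093794,
       -0.00077818]), 'joint_efforts': array([-3.19576096e-01, -3.75631714e+01,  1.20452186e+01,  2.58843832e+00,
        5.22608031e-01,  1.07770783e-02]), 'position': array([538.23973142, 199.91705063,  89.77096493]), 'ee_rot': array([-2.22814682e-01,  9.74860763e-01,  3.41267606e-05,  3.30925275e-04]), 'contact_force': array([-1.57886258,  0.10738367,  5.3796979 ]), 'wrist_torque': array([ 0.003995  ,  0.58663653, -0.05180509]), 'gripper_width': 58.35200099006772}
```

View pics/side3a.png

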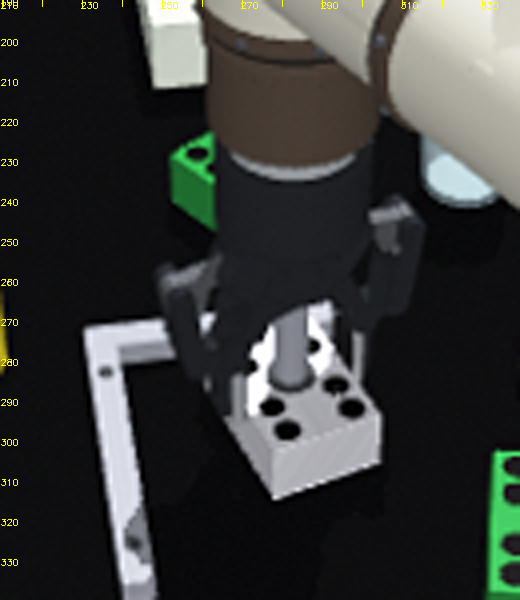

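View pics/wrist3.png

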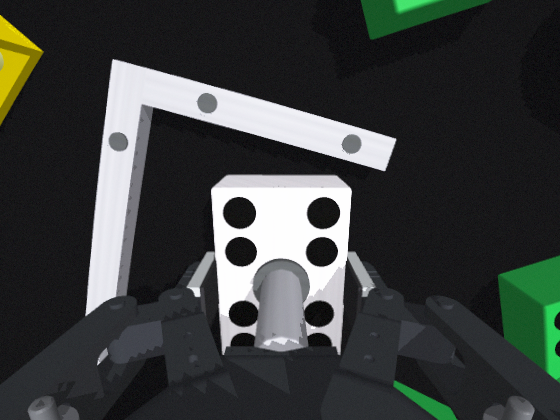

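The jaws hold the block across its 60 mm sides. Turning it to the stop's angle, then sliding towards the corner.

```bash
python3 -m crank '{"delta_pos":[[0,0,0],[0,0,0],[0,0,0],[0,0,0],[0,0,0]],"twist":[0.07,0.07,0.07,0.055,0]}' 0.6
python3 -m crank '{"delta_pos":[[-0.008,-0.002,0],[-0.008,-0.002,0],[-0.008,-0.002,0],[-0.008,-0.002,0],[-0.008,-0.001,0],[-0.006,0,0],[0,0,0],[0,0,0]],"twist":[0,0,0,0,0,0,0,0]}' 0.6
python3 - <<'E'
from h import *
import pickle
s=arm.read_state();p,d=imaging.get_image("wrist"); cv2.imwrite("pics/w4.png",p);pickle.dump((s,d),open("pics/w4.pkl","wb"))
print(s['position'],s['ee_rot'],s['contact_force'],s['gripper_width'],s['joint_efforts'],s['wrist_torque'])
p,d=imaging.get_image("top"); cv2.imwrite("pics/t4.png",p)
E
```

```text
clock: 4.15
position: [538.5, 199.6, 89.8]
ee_rot: [-0.091, 0.996, -0.0, 0.001]
contact_force: [-0.8, -1.2, 5.4]
gripper_width: 58.5
clock: 4.82
position: [582.9, 198.0, 89.9]
ee_rot: [-0.092, 0.996, -0.001, -0.003]
contact_force: [-9.1, -3.2, 12.6]
gripper_width: 58.6
[582.85674201 198.04523717  89.86450337] [-0.09167937  0.99578361 -0.00131887 -0.00285724] [-9.09935197 -3.2200419  12.5950136 ] 58.619097242616576 [-2.30059368e-01 -3.75948036e+01  1.51196069e+01  3.22319850e+00
  2.15271905e+00 -2.56504616e-03] [-0.59437057  2.18950167  0.05065744]
```

View pics/w4.png

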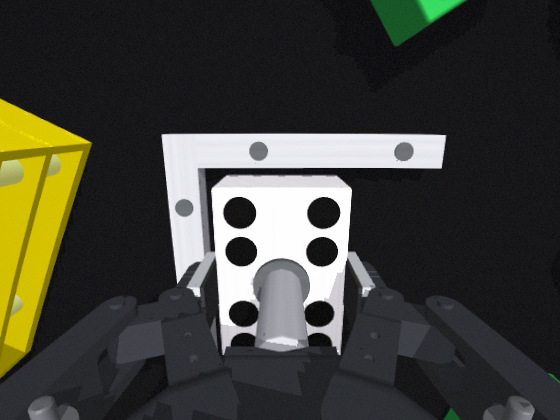

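Run:
```python
from h import *
p,d=imaging.get_image("side"); cv2.imwrite("pics/s4.png",p)
crop("pics/s4.png",220,230,110,100,7,"pics/s4a.png")
crop("pics/t4.png",130,150,130,100,6,"pics/t4a.png")
```

```text
(no output)
```

View pics/s4a.png

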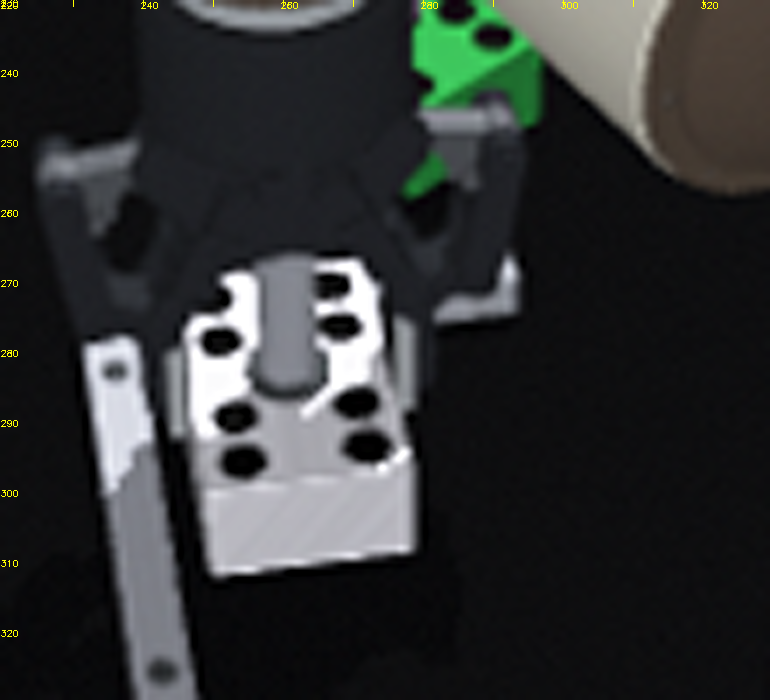

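View pics/t4a.png

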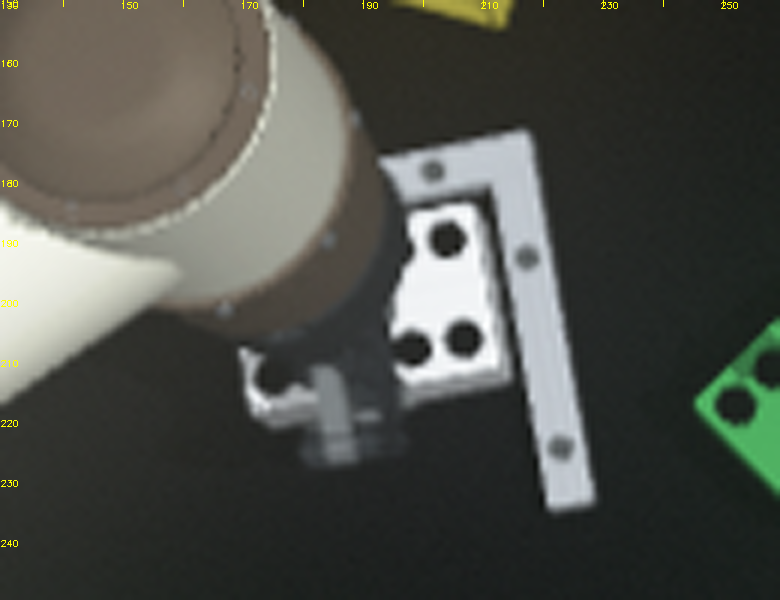

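```bash
python3 -m crank '{"delta_pos":[[0,0,-0.001],[0,0,0],[0,0,0]],"twist":[0,0,0]}' 0.6
python3 -c "
from bench import arm
s=arm.read_state();print(s['position'],s['ee_rot'],s['contact_force'],s['wrist_torque'])"
```

```text
clock: 5.22
position: [583.4, 198.4, 89.9]
ee_rot: [-0.092, 0.996, -0.001, -0.002]
contact_force: [-6.8, -2.9, 6.6]
gripper_width: 58.5
[583.37928353 198.36282432  89.91331597] [-9.15538083e-02  9.95797454e-01 -9.01993802e-04 -2.12554658e-03] [-6.84299644 -2.89901559  6.6165166 ] [-0.47475406  1.58018001 -0.05383394]
```

```bash
python3 -m crank '{"delta_pos":[[0,0,-0.001],[-0.003,0,0],[-0.003,0,0],[0,0,0],[0,0,0]],"twist":[0,0,0,0,0]}' 0.6
python3 -m crank '{"delta_pos":[[-0.001,0,0],[0,0,0]],"twist":[0,0]}' 0.6
python3 -m crank '{"delta_pos":[[-0.001,0,0],[0,0,0]],"twist":[0,0]}' 0.6
```

```text
clock: 5.63
position: [591.1, 200.5, 90.1]
ee_rot: [-0.092, 0.996, -0.0, -0.0]
contact_force: [-1.1, 0.0, -4.8]
gripper_width: 58.6
clock: 5.8
position: [592.0, 200.6, 90.6]
ee_rot: [-0.092, 0.996, -0.0, -0.0]
contact_force: [0.5, 0.4, -5.7]
gripper_width: 58.5
clock: 5.97
position: [592.9, 200.8, 90.8]
ee_rot: [-0.092, 0.996, -0.0, -0.0]
contact_force: [0.0, -0.0, -4.6]
gripper_width: 58.6
```

```bash
python3 -m crank '{"delta_pos":[[-0.001,0,0],[0,0,0]],"twist":[0,0]}' 0.6
python3 -m crank '{"delta_pos":[[-0.001,0,0],[0,0,0]],"twist":[0,0]}' 0.6
```

```text
clock: 6.13
position: [593.1, 200.8, 90.7]
ee_rot: [-0.092, 0.996, -0.0, -0.001]
contact_force: [-3.1, 0.7, -3.4]
gripper_width: 58.5
clock: 6.3
position: [593.3, 200.7, 90.6]
ee_rot: [-0.092, 0.996, -0.001, -0.002]
contact_force: [-5.3, 0.3, -1.7]
gripper_width: 59.0
```

Contact with the long fence at about 5 N. Next the short fence.

```bash
python3 -m crank '{"delta_pos":[[0,-0.002,0],[0,-0.002,0],[0,0,0]],"twist":[0,0,0]}' 0.6
python3 -m crank '{"delta_pos":[[0,-0.001,0],[0,0,0]],"twist":[0,0]}' 0.6
python3 -m crank '{"delta_pos":[[0,-0.001,0],[0,0,0]],"twist":[0,0]}' 0.6
```

```text
clock: 6.55
position: [594.0, 196.9, 90.2]
ee_rot: [-0.092, 0.996, -0.0, -0.002]
contact_force: [-4.5, 1.9, -3.7]
gripper_width: 58.0
clock: 6.72
position: [594.2, 196.1, 90.2]
ee_rot: [-0.092, 0.996, -0.0, -0.002]
contact_force: [-5.6, 1.0, -4.4]
gripper_width: 58.5
clock: 6.88
position: [594.3, 195.2, 90.1]
ee_rot: [-0.092, 0.996, -0.0, -0.002]
contact_force: [-5.8, 1.8, -5.7]
gripper_width: 58.2
```

```bash
python3 -m crank '{"delta_pos":[[0,-0.001,0],[0,0,0]],"twist":[0,0]}' 0.6
python3 -m crank '{"delta_pos":[[0,-0.001,0],[0,0,0]],"twist":[0,0]}' 0.6
```

```text
clock: 7.05
position: [594.5, 194.4, 90.1]
ee_rot: [-0.092, 0.996, -0.0, -0.002]
contact_force: [-5.6, 3.6, -5.4]
gripper_width: 58.3
clock: 7.22
position: [594.5, 194.3, 90.1]
ee_rot: [-0.092, 0.996, 0.0, -0.002]
contact_force: [-5.7, 6.3, -4.8]
gripper_width: 58.5
```

```bash
python3 -m crank '{"delta_pos":[[0,-0.0005,0.001],[0,0,0.0005],[0,0,0]],"twist":[0,0,0]}' 0.6
python3 - <<'E'
from h import *
import pickle
s=arm.read_state();p,d=imaging.get_image("wrist"); cv2.imwrite("pics/w5.png",p);pickle.dump((s,d),open("pics/w5.pkl","wb"))
crop("pics/w5.png",150,130,310,220,2,"pics/w5a.png")
print(s['position'],s['ee_rot'],s['contact_force'],s['wrist_torque'])
p,d=imaging.get_image("side"); cv2.imwrite("pics/s5.png",p)
crop("pics/s5.png",220,250,90,90,7,"pics/s5a.png")
p,d=imaging.get_image("top"); cv2.imwrite("pics/t5.png",p)
crop("pics/t5.png",150,160,90,80,8,"pics/t5a.png")
E
```

```text
clock: 7.47
position: [594.5, 194.2, 90.1]
ee_rot: [-0.092, 0.996, 0.0, -0.001]
contact_force: [-10.1, 6.8, 3.1]
gripper_width: 58.4
[594.47512164 194.24085409  90.05877613] [-9.20753188e-02  9.95750818e-01  4.63357319e-04 -1.49327004e-03] [-10.12961488   6.84530417   3.11978375] [1.87947541 3.05698418 0.0844235 ]
```

View pics/w5.png

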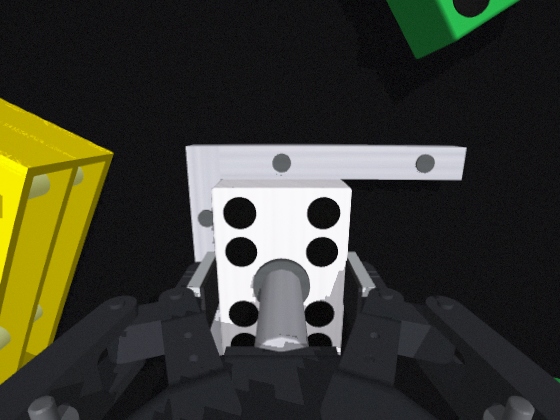

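View pics/t5a.png

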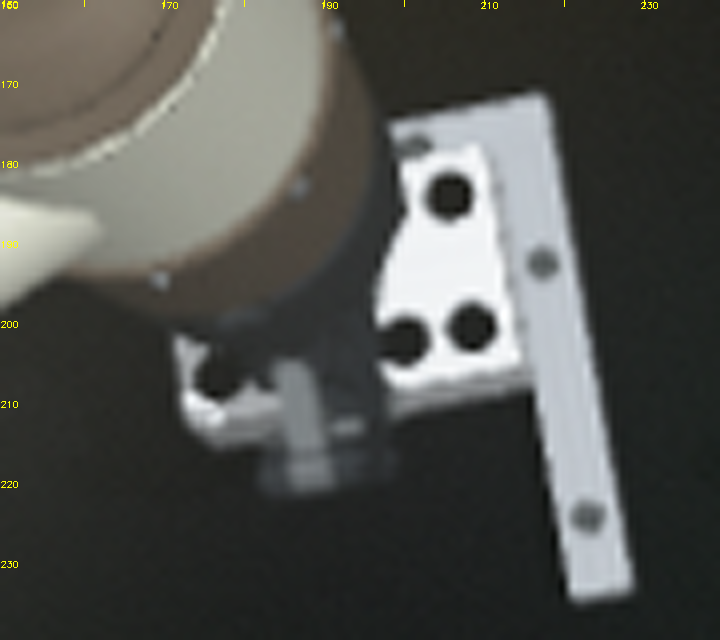

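View pics/s5a.png

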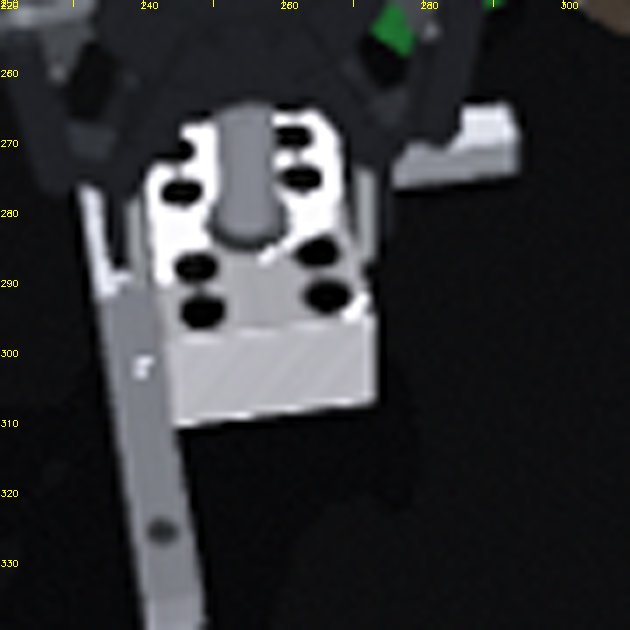

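Run:
```python
from h import *
import pickle
c=cam("top");D=np.load("pics/top0.npy")
for z in(0,76):print(onplane(c,[(214,153),(145,127)],z))
print(bydepth(c,[(212,150),(150,125)],D))
a=np.array([-np.sin(.184),np.cos(.184)]);x=np.array([a[1],-a[0]])
for P in onplane(c,[(214,153),(145,127)],76): d=P[:2]-[594.5,194.2];print(d@x,d@a)
```

```text
[[695.54067348 155.46477531   0.        ]
 [759.59038016 313.98792089   0.        ]]
[[674.51703882 143.98189496  76.        ]
 [734.16975558 291.62248213  76.        ]]
[[695.6654663  156.2991485   24.07381644]
 [743.23117283 285.1938405   61.32224169]]
69.47824711929248 -64.01060657018456
155.13684784224387 70.2234938677843
```

Rack clearance is fine: about 100 mm at the finger's line against 57 mm of finger. Releasing.

```bash
python3 -m crank '{"delta_pos":[[0,0,0],[0,0,0],[0,0,0],[0,0,0],[0,0,0],[0,0,0]],"twist":[0,0,0,0,0,0]}' 1
python3 - <<'E'
from h import *
import pickle
s=arm.read_state();p,d=imaging.get_image("wrist"); cv2.imwrite("pics/w6.png",p);pickle.dump((s,d),open("pics/w6.pkl","wb"))
print(s['position'],s['ee_rot'],s['contact_force'],s['wrist_torque'])
E
```

```text
clock: 8.12
position: [596.8, 192.7, 89.7]
ee_rot: [-0.092, 0.996, 0.0, 0.0]
contact_force: [0.3, 0.6, -0.6]
gripper_width: 85.7
[596.82532328 192.68095843  89.71260135] [-9.17264098e-02  9.95784115e-01  1.21570293e-04  4.96353940e-04] [ 0.29654408  0.60494381 -0.55886832] [ 0.02471586 -0.02123234  0.01012868]
```

View pics/w6.png

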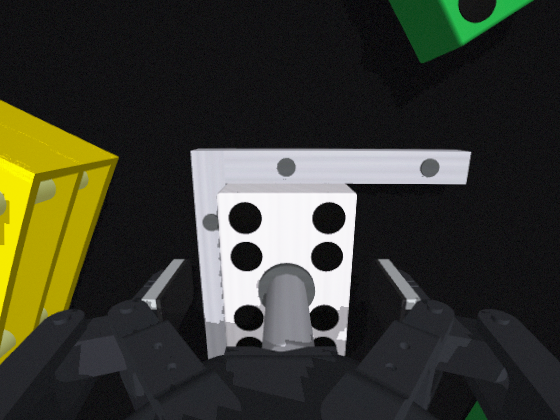

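```bash
python3 -m crank '{"delta_pos":[[0,0,-0.02],[0,0,-0.04],[0,0,-0.04],[0,0,-0.04],[0,0,-0.02],[0,0,0],[0,0,0],[0,0,0]],"twist":[0,0,0,0,0,0,0,0]}' 1
python3 - <<'E'
from h import *
import pickle
s=arm.read_state();p,d=imaging.get_image("wrist"); cv2.imwrite("pics/w7.png",p);pickle.dump((s,d),open("pics/w7.pkl","wb"))
print(s['position'],s['ee_rot'],s['contact_force'],s['joint_vel'])
crop("pics/w7.png",200,130,190,145,4,"pics/w7a.png")
E
```

```text
clock: 8.83
position: [595.7, 192.5, 248.3]
ee_rot: [-0.092, 0.996, -0.0, -0.001]
contact_force: [0.2, -0.1, -0.1]
gripper_width: 85.6
[595.73709775 192.45884742 248.32525794] [-9.15970493e-02  9.95795656e-01 -1.55860642e-04 -9.83545010e-04] [ 0.21232196 -0.12728916 -0.06358486] [ 7.18180883e-04  2.39079511e-02 -1.69892568e-02  3.26723085e-04
 -8.09837199e-05 -3.82418627e-04]
```

View pics/w7.png

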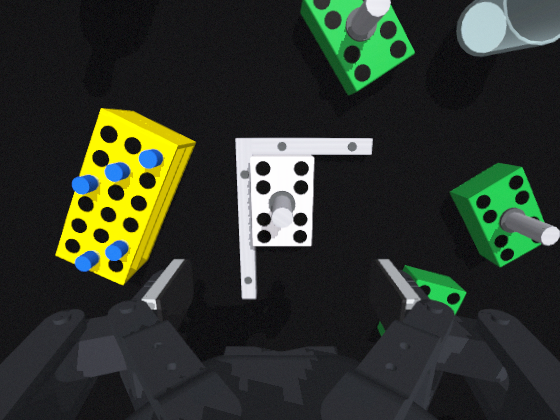

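View pics/w7a.png

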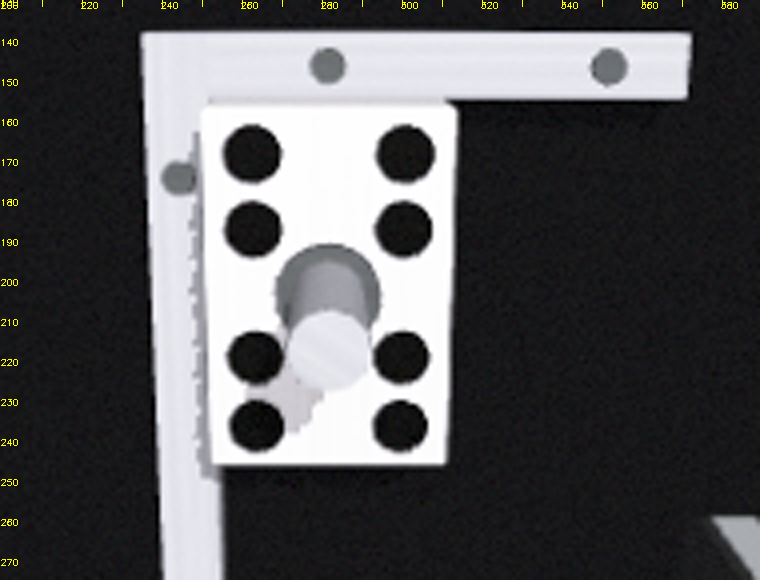

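Released: the block is flush against both rails, with its top corners at about (251,156), (313,156), (311,246) and (253,246). Measuring.

Run:
```python
from h import *
import pickle
np.set_printoptions(precision=2,suppress=True)
st,D=pickle.load(open("pics/w7.pkl","rb")); c=cam("wrist",st)
t=lambda L:[(x/4-.5+200,y/4-.5+130) for x,y in L]
B=onplane(c,t([(201,104),(458,106),(446,465),(211,465)]),36);print(B,B.mean(0),[np.linalg.norm(B[i]-B[i-1]) for i in range(4)])
yaw=lambda a,b:np.arctan2(-(a-b)[0],(a-b)[1])
print("yaw",yaw(B[3],B[0]),yaw(B[2],B[1]),[np.arctan2(*(B[a]-B[b])[1::-1]) for a,b in((0,1),(3,2))])
S=onplane(c,t([(142,32),(692,32),(687,98)]),14);print(S, [np.arctan2(*(S[0]-S[1])[1::-1])])
print("post",onplane(c,t([(330,350)]),84))
R0=R.from_quat(st["ee_rot"]).as_matrix();print("tool x yaw",np.arctan2(R0[1,0],R0[0,0])+np.pi)
```

```text
[[631.67 154.93  36.  ]
 [572.88 144.46  36.  ]
 [556.82 232.67  36.  ]
 [615.19 243.52  36.  ]] [594.14 193.89  36.  ] [np.float64(90.11119159873105), np.float64(59.71448303983848), np.float64(89.66488618823595), np.float64(59.370019993462805)]
yaw 0.18398881262157232 0.1801672973321614 [np.float64(0.17620085080200185), np.float64(0.1836841256529453)]
[[650.6  142.6   14.  ]
 [516.89 117.5   14.  ]
 [513.94 133.41  14.  ]] [np.float64(0.18558257363988004)]
post [[594.15 193.77  84.  ]]
tool x yaw 0.18345119944120025
```

Pose is (594.1,193.8), yaw 0.18, as expected. Lowering onto the post.

```bash
python3 -m crank '{"delta_pos":[[0.002,0.001,0.03],[0,0,0.035],[0,0,0.03],[0,0,0.02],[0,0,0.01],[0,0,0.003],[0,0,0],[0,0,0]],"twist":[0,0,0,0,0,0,0,0]}' 1
python3 -c "
from bench import arm
s=arm.read_state();print(s['position'],s['joint_vel'],s['contact_force'])"
```

```text
clock: 9.55
position: [594.9, 193.8, 122.2]
ee_rot: [-0.092, 0.996, 0.0, 0.001]
contact_force: [0.5, 0.1, 1.0]
gripper_width: 85.3
[594.87767599 193.75226111 122.23665597] [ 0.00207801 -0.02104549  0.0109826   0.00040411  0.00166928  0.00057083] [0.52754149 0.1056757  0.99456638]
```

```bash
python3 -m crank '{"delta_pos":[[0.001,0,0.002],[0,0,0],[0,0,0],[0,0,0]],"twist":[0,0,0,0]}' 1
python3 -m crank '{"delta_pos":[[0,0,0],[0,0,0],[0,0,0],[0,0,0],[0,0,0],[0,0,0],[0,0,0],[0,0,0]],"twist":[0,0,0,0,0,0,0,0]}' 0
python3 -m crank '{"delta_pos":[[0,0,0],[0,0,0],[0,0,0],[0,0,0],[0,0,0],[0,0,0],[0,0,0],[0,0,0]],"twist":[0,0,0,0,0,0,0,0]}' 0
```

```text
clock: 9.88
position: [593.4, 193.4, 120.2]
ee_rot: [-0.092, 0.996, 0.0, 0.001]
contact_force: [0.3, 1.1, -0.2]
gripper_width: 85.1
clock: 10.55
position: [593.6, 193.4, 119.5]
ee_rot: [-0.092, 0.996, 0.0, 0.0]
contact_force: [1.5, 0.2, -0.2]
gripper_width: 16.9
clock: 11.22
position: [593.3, 193.4, 119.5]
ee_rot: [-0.092, 0.996, 0.0, 0.0]
contact_force: [2.3, 0.7, -1.9]
gripper_width: 16.6
```

```bash
python3 -m crank '{"delta_pos":[[0,0,-0.003],[0,0,-0.005],[0,0,-0.01],[0,0,-0.02],[0,0,-0.03],[0,0,-0.03],[0,0,-0.02],[0,0,0]],"twist":[0,0,0,0,0,0,0,0]}' 0
python3 - <<'E'
from h import *
import pickle
st=arm.read_state();p,d=imaging.get_image("wrist"); cv2.imwrite("pics/w8.png",p);pickle.dump((st,d),open("pics/w8.pkl","wb"))
print(st['position'],st['ee_rot'],st['contact_force'],st['wrist_torque'])
p,d=imaging.get_image("side"); cv2.imwrite("pics/s8.png",p)
c=cam("top");print(onplane(c,[(297,118)],30),onplane(c,[(298,80)],227),onplane(c,[(287,271)],5))
E
```

```text
clock: 11.88
position: [594.8, 193.6, 243.6]
ee_rot: [-0.092, 0.996, 0.001, 0.005]
contact_force: [0.7, 0.0, -3.6]
gripper_width: 16.5
[594.83489205 193.64747036 243.61143861] [-0.09225957  0.99572285  0.00141426  0.00470973] [ 0.73590011  0.03908366 -3.64575898] [ 0.07835427 -0.23617813  0.000948  ]
[[762.93406209 -27.86112928  30.        ]] [[766.8327709  -27.83952553 227.        ]] [[436.07747849  -2.60045879   5.        ]]
```

View pics/w8.png

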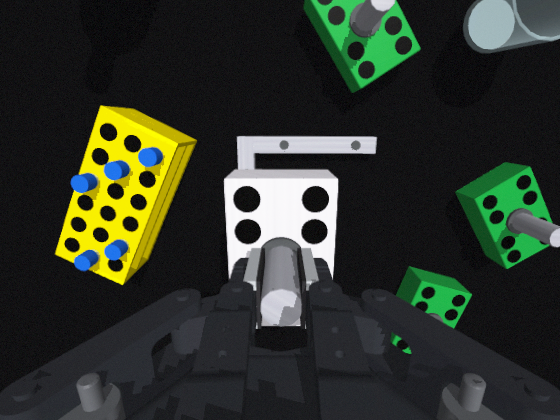

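View pics/s8.png

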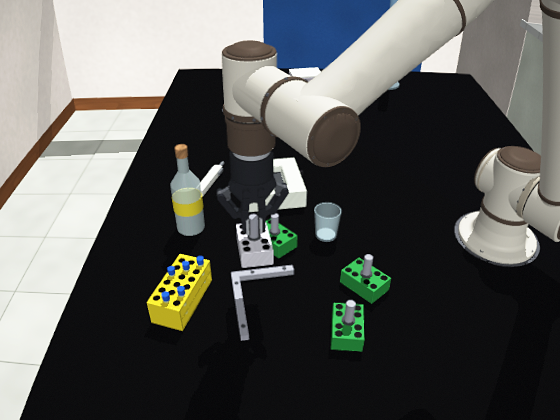

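The block is held level and clear of the bench. The bottle is at x≈763, well off the path. Carrying it to short of the heater to look at the well.

```bash
python3 -m crank '{"delta_pos":[[0.003,-0.008,0],[0.006,-0.016,0],[0.008,-0.024,0],[0.01,-0.03,0],[0.01,-0.03,0],[0.01,-0.03,0],[0.01,-0.03,0],[0.01,-0.03,0]],"twist":[0,0,0,0,0,0,0,0]}' 0
python3 -m crank '{"delta_pos":[[0.01,-0.03,0],[0.01,-0.025,0],[0.008,-0.018,0],[0.002,-0.01,0],[0,-0.002,0],[0,0,0],[0,0,0],[0,0,0]],"twist":[0,0,0,0,0,0,0,0]}' 0
python3 - <<'E'
from h import *
import pickle
st=arm.read_state();p,d=imaging.get_image("wrist"); cv2.imwrite("pics/w9.png",p);pickle.dump((st,d),open("pics/w9.pkl","wb"))
print(st['position'],st['ee_rot'],st['contact_force'],st['joint_vel'])
E
```

```text
clock: 12.65
position: [561.5, -16.5, 235.6]
ee_rot: [-0.092, 0.996, -0.0, -0.002]
contact_force: [0.1, -1.6, -5.7]
gripper_width: 16.7
clock: 13.32
position: [549.7, -102.0, 237.0]
ee_rot: [-0.092, 0.996, 0.0, -0.0]
contact_force: [-0.7, 0.6, -5.8]
gripper_width: 16.5
[ 549.67506224 -102.00587349  237.0337537 ] [-9.23832956e-02  9.95723468e-01  8.00746537e-05 -3.09700222e-04] [-0.66094208  0.55899063 -5.80648999] [ 0.00776506 -0.00376716  0.00449564  0.00109415 -0.00020891  0.0006299 ]
```

View pics/w9.png

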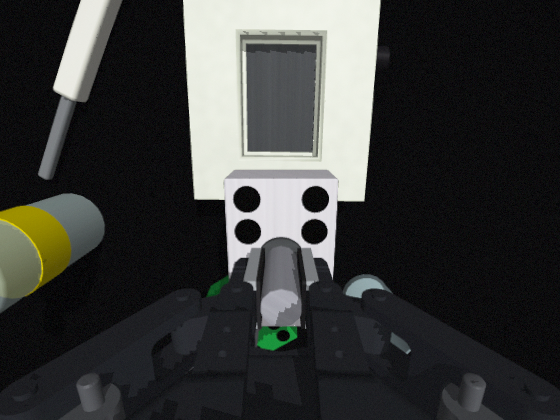

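The well shows at (237–326, 31–160), and its long axis is nearly aligned with the image. Enlarging.

Run:
```python
from h import *
crop("pics/w9.png",180,15,210,195,4,"pics/w9a.png")
i=cv2.imread("pics/w9a.png");cv2.imwrite("pics/w9a.png",i[:600]);cv2.imwrite("pics/w9b.png",i[540:])
```

```text
(no output)
```

View pics/w9a.png

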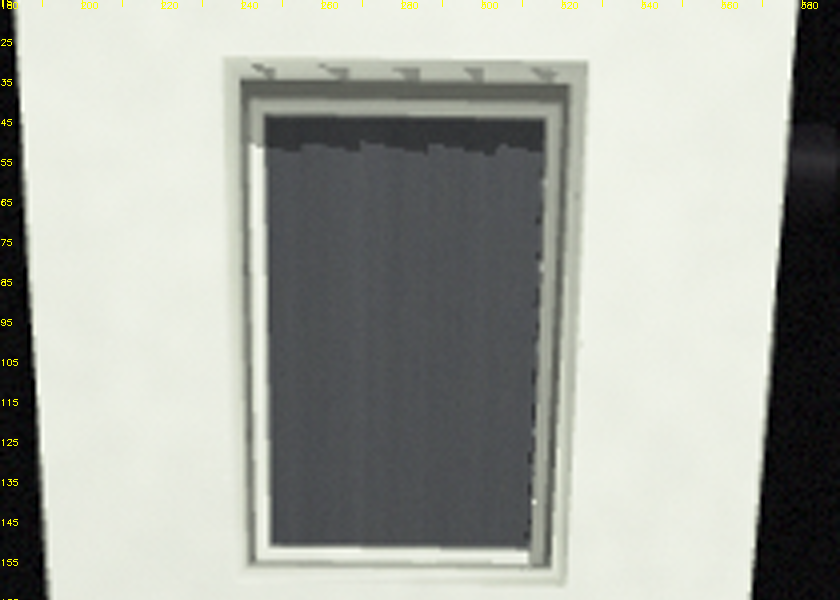

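View pics/w9b.png

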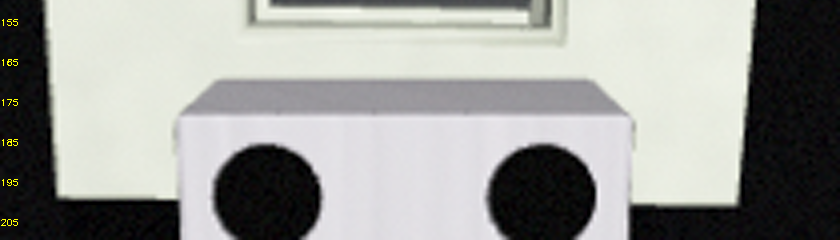

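```bash
cat >> h.py <<'E'
def well(pts47,pts50,c,st):
    W=onplane(c,pts47,47); O=onplane(c,pts50,50)
    return W,O
E
python3 - <<'E'
from h import *
import pickle
np.set_printoptions(precision=2,suppress=True)
st,D=pickle.load(open("pics/w9.pkl","rb")); c=cam("wrist",st)
t=lambda L:[(x/4-.5+180,y/4-.5+15) for x,y in L]
def rep(n,B):
    print(n,B.mean(0),[round(float(np.linalg.norm(B[i]-B[i-1])),1) for i in range(4)],"yaw",[round(float(np.arctan2(-(a-b)[0],(a-b)[1])),3) for a,b in((B[3],B[0]),(B[2],B[1]))],[round(float(np.arctan2(*(B[a]-B[b])[1::-1])),3) for a,b in((0,1),(3,2))])
rep("47",onplane(c,t([(241,80),(570,85),(551,567),(249,566)]),47))
rep("50",onplane(c,t([(223,58),(588,62),(567,584),(240,575)]),50))
z=st["position"][2]-119.5
print(onplane(c,t([(180,653),(632,654)]),z+36)); U=onplane(c,t([(218,620),(592,620)]),z); print(U, np.arctan2(*(U[0]-U[1])[1::-1]))
R0=R.from_quat(st["ee_rot"]).as_matrix();print("tool yaw",np.arctan2(R0[1,0],R0[0,0])+np.pi)
for P in (onplane(c,t([(180,653),(632,654)]),z+36),U): print("tool frame",(P-st["position"])@R0)
ct,cs=cam("top"),cam("side")
TB=[(x/6-.5+320,y/6-.5+155) for x,y in [(62,135),(538,50),(628,468),(145,565)]];SB=[(x/7-.5+230,y/7-.5+150) for x,y in [(78+375,52),(78,85),(130,327),(538,290)]]
# top img: TL=(x max,y max) TR=(x max,y min) BR=(x min,ymin) BL ; side: looking -y, image left=+x, near=+y
print(tri(ct,TB,cs,[SB[2],SB[1],SB[0],SB[3]]))
print(bydepth(c,t([(400,300),(120,300),(700,300)]),D))
E
```

```text
47 [ 567.06 -192.37   47.  ] [94.4, 64.3, 93.7, 64.6] yaw [0.171, 0.175] [0.171, 0.182]
50 [ 566.75 -192.82   50.  ] [99.1, 70.3, 100.3, 69.4] yaw [0.186, 0.177] [0.175, 0.158]
[[ 586.16 -140.16  153.53]
 [ 528.96 -150.77  153.53]]
[[ 586.57 -139.26  117.53]
 [ 528.59 -150.15  117.53]] 0.18560181093028935
tool yaw 0.18503050094666484
tool frame [[-28.89 -44.24  83.47]
 [ 29.28 -44.14  83.51]]
tool frame [[-29.48 -43.43 119.47]
 [ 29.51 -43.46 119.51]]
[[ 624.92  -93.49   51.22    3.13]
 [ 654.57 -261.07   51.77    1.21]
 [ 506.14 -283.88   54.99    3.37]
 [ 477.05 -118.03   51.72    1.35]]
[[ 569.14 -200.22   33.58]
 [ 624.04 -188.29   50.26]
 [ 509.44 -209.88   49.59]]
```

Heater top triangulates to about 51–52 mm and the floor depth to about 33 mm. The well centre is about (566.5,-192.4), yaw 0.174. Moving over it.

```bash
python3 -m crank '{"delta_pos":[[0,-0.01,0],[0,-0.02,0],[0,-0.025,0],[0,-0.02,0],[0,-0.012,0],[0,-0.0055,0],[0,0,0]],"twist":[0.011,0,0,0,0,0,0]}' 0
python3 -m crank '{"delta_pos":[[0,0,0.015],[0,0,0.02],[0,0,0.012],[0,0,0.006],[0,0,0],[0,0,0],[0,0,0]],"twist":[0,0,0,0,0,0,0]}' 0
python3 - <<'E'
from h import *
import pickle
for n in ("side","top","wrist"):
    st=arm.read_state();p,d=imaging.get_image(n); cv2.imwrite(f"pics/{n}10.png",p)
print(st['position'],2*np.arcsin(-st['ee_rot'][0]),st['ee_rot'],st['contact_force'],st['joint_vel'])
crop("pics/side10.png",225,110,100,110,5,"pics/side10a.png")
crop("pics/top10.png",320,155,115,100,6,"pics/top10a.png")
E
```

```text
clock: 13.95
position: [565.7, -194.6, 237.1]
ee_rot: [-0.086, 0.996, 0.0, -0.0]
contact_force: [0.3, -0.7, -4.9]
gripper_width: 16.4
clock: 14.53
position: [566.5, -193.5, 185.6]
ee_rot: [-0.087, 0.996, -0.0, 0.001]
contact_force: [0.1, -0.3, -4.9]
gripper_width: 16.5
[ 566.3017153  -193.71370285  185.67202416] 0.17341070971974726 [-8.65967565e-02  9.96242703e-01 -2.80803413e-04  1.18324729e-03] [-1.95925945e-03 -5.85415210e-01 -4.88965469e+00] [-0.00267649 -0.00015978 -0.00526295 -0.00245747  0.0003517   0.00063401]
```

View pics/side10a.png

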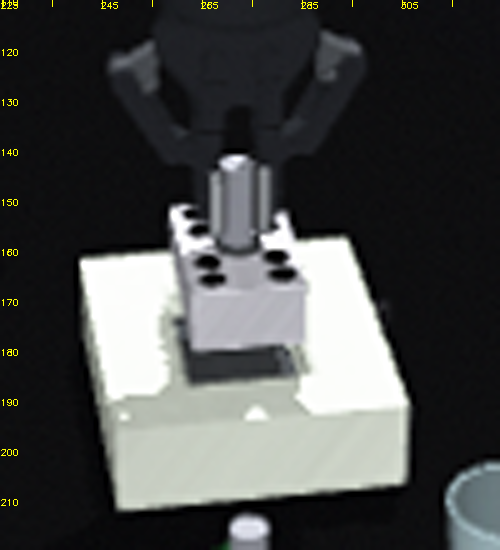

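View pics/wrist10.png

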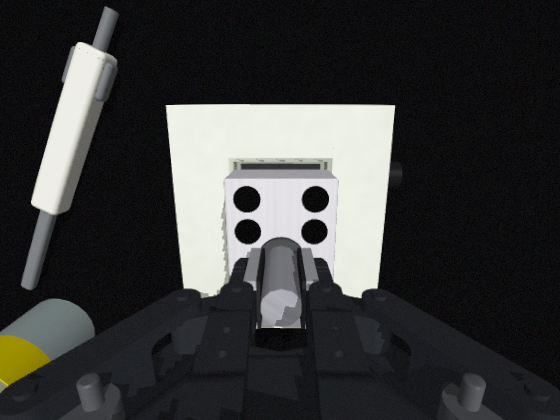

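View pics/top10a.png

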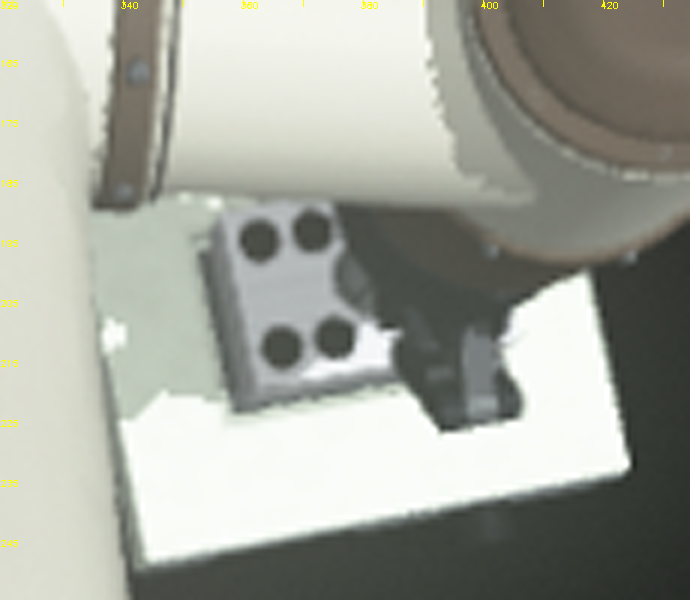

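Run:
```python
from h import *
crop("pics/wrist10.png",215,145,130,60,6,"pics/w10a.png")
```

```text
(no output)
```

View pics/w10a.png

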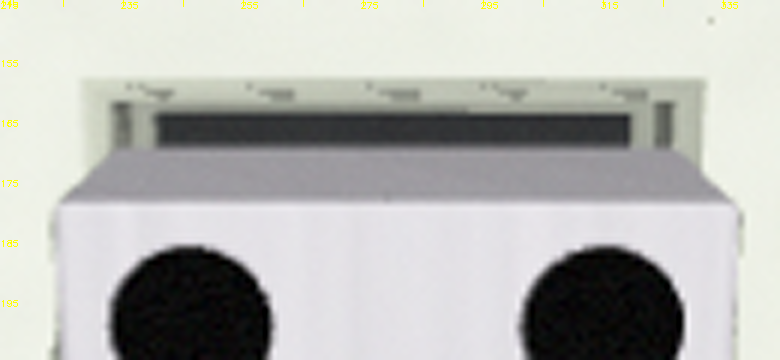

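Run:
```python
from h import *
np.set_printoptions(precision=2,suppress=True)
st=arm.read_state(); c=cam("wrist",st); R0=R.from_quat(st["ee_rot"]).as_matrix()
t=lambda L:[(x/6-.5+215,y/6-.5+145) for x,y in L]
f=lambda n,L,z:print(n,(onplane(c,t(L),z)-st["position"])@R0)
f("mouth out z50 (|y|=50.5)",[(82,79),(706,79)],50); f("mouth in z47 (47.5)",[(112,102),(675,102)],47)
z=st["position"][2]-119.5
f("block under (45)",[(118,148),(672,148)],z); f("block top",[(57,201),(740,201)],z+36)
```

```text
mouth out z50 (|y|=50.5) [[-35.67 -49.22 135.59]
 [ 34.81 -49.27 135.46]]
mouth in z47 (47.5) [[-32.85 -46.28 138.59]
 [ 31.87 -46.33 138.46]]
block under (45) [[-29.39 -43.63 119.58]
 [ 28.86 -43.68 119.47]]
block top [[-29.18 -44.09  83.58]
 [ 29.44 -44.15  83.47]]
```

Block and well are aligned within about 0.3 mm. Lowering slowly.

```bash
python3 -m crank '{"delta_pos":[[0,0,0.004],[0,0,0.004],[0,0,0.004],[0,0,0.004],[0,0,0.003],[0,0,0.002],[0,0,0]],"twist":[0,0,0,0,0,0,0]}' 0
python3 -m crank '{"delta_pos":[[0,0,0.002],[0,0,0.002],[0,0,0.002],[0,0,0.001],[0,0,0]],"twist":[0,0,0,0,0]}' 0
```

```text
clock: 15.27
position: [565.4, -193.8, 162.6]
ee_rot: [-0.086, 0.996, 0.0, -0.001]
contact_force: [0.0, 1.4, -4.7]
gripper_width: 16.6
clock: 15.68
position: [565.5, -193.8, 156.1]
ee_rot: [-0.086, 0.996, 0.0, -0.0]
contact_force: [-0.1, 0.3, -4.1]
gripper_width: 16.5
```

In freely with 4 N hanging. Next the last 4–5 mm.

```bash
python3 -m crank '{"delta_pos":[[0,0,0.002],[0,0,0.001],[0,0,0],[0,0,0]],"twist":[0,0,0,0]}' 0
python3 -m crank '{"delta_pos":[[0,0,0.001],[0,0,0],[0,0,0]],"twist":[0,0,0]}' 0
python3 -m crank '{"delta_pos":[[0,0,0.001],[0,0,0],[0,0,0]],"twist":[0,0,0]}' 0
```

```text
clock: 16.02
position: [565.6, -193.8, 153.4]
ee_rot: [-0.086, 0.996, 0.0, -0.0]
contact_force: [0.0, 0.8, -4.1]
gripper_width: 16.5
clock: 16.27
position: [565.7, -193.8, 152.4]
ee_rot: [-0.086, 0.996, 0.0, -0.0]
contact_force: [0.2, -0.4, -4.8]
gripper_width: 16.4
clock: 16.52
position: [565.8, -193.9, 151.5]
ee_rot: [-0.086, 0.996, -0.0, 0.0]
contact_force: [-0.9, 0.8, -5.1]
gripper_width: 16.3
```

```bash
python3 -m crank '{"delta_pos":[[0,0,0.001],[0,0,0],[0,0,0]],"twist":[0,0,0]}' 0
python3 -m crank '{"delta_pos":[[0,0,0.001],[0,0,0],[0,0,0]],"twist":[0,0,0]}' 0
```

```text
clock: 16.77
position: [565.9, -193.8, 151.4]
ee_rot: [-0.087, 0.996, -0.0, 0.0]
contact_force: [-0.4, 1.9, 2.9]
gripper_width: 16.5
clock: 17.02
position: [565.9, -193.8, 151.4]
ee_rot: [-0.087, 0.996, -0.0, 0.001]
contact_force: [-2.6, 2.3, 8.3]
gripper_width: 16.6
```

On the floor at TCP z 151.4 (predicted 151.5). Unloading, then opening.

```bash
python3 -m crank '{"delta_pos":[[0,0,-0.001],[0,0,0]],"twist":[0,0]}' 0
python3 -m crank '{"delta_pos":[[0,0,0],[0,0,0],[0,0,0],[0,0,0],[0,0,0],[0,0,0],[0,0,0]],"twist":[0,0,0,0,0,0,0]}' 1
python3 -m crank '{"delta_pos":[[0,0,-0.01],[0,0,-0.02],[0,0,-0.03],[0,0,-0.04],[0,0,-0.02],[0,0,0],[0,0,0],[0,0,0]],"twist":[0,0,0,0,0,0,0,0]}' 1
python3 - <<'E'
from h import *
import pickle
for n in ("side","top","wrist"):
    st=arm.read_state();p,d=imaging.get_image(n); cv2.imwrite(f"pics/{n}11.png",p)
    if n=="wrist": pickle.dump((st,d),open("pics/w11.pkl","wb"))
print(st['position'],st['contact_force'])
crop("pics/side11.png",225,130,100,90,6,"pics/side11a.png")
crop("pics/wrist11.png",180,130,200,150,4,"pics/w11a.png")
E
```

```text
clock: 17.18
position: [565.9, -193.8, 151.4]
ee_rot: [-0.087, 0.996, -0.0, 0.001]
contact_force: [-1.7, 1.8, 5.0]
gripper_width: 16.3
clock: 17.77
position: [565.7, -193.9, 150.3]
ee_rot: [-0.086, 0.996, -0.0, 0.0]
contact_force: [0.8, 0.6, -0.0]
gripper_width: 85.3
clock: 18.43
position: [565.1, -193.7, 270.3]
ee_rot: [-0.086, 0.996, 0.0, -0.0]
contact_force: [0.9, -0.3, -0.9]
gripper_width: 85.4
[ 565.00244761 -193.72585843  269.15608337] [-0.15236689 -0.29493398 -0.51555174]
```

View pics/side11a.png

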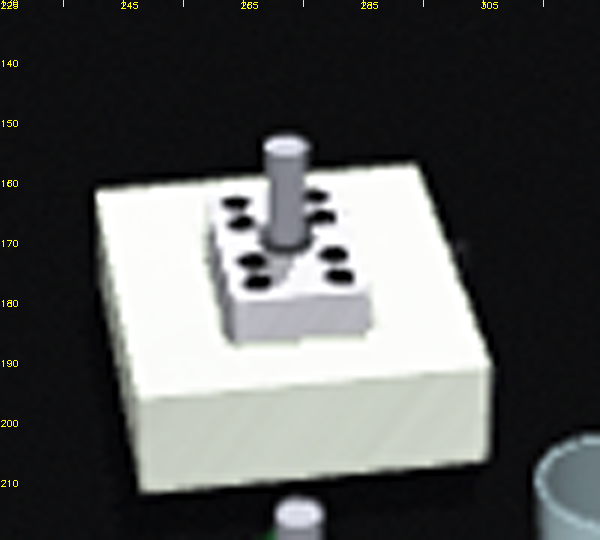

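View pics/w11a.png

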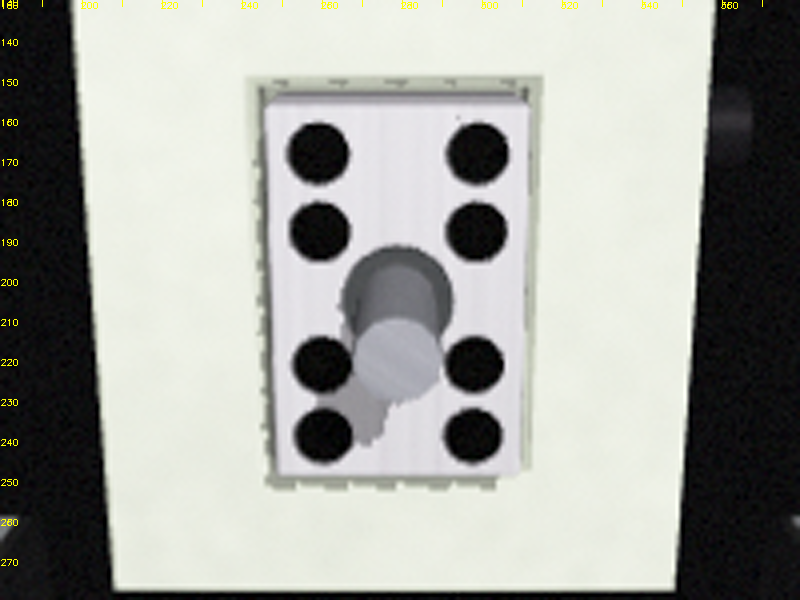

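View pics/side11.png

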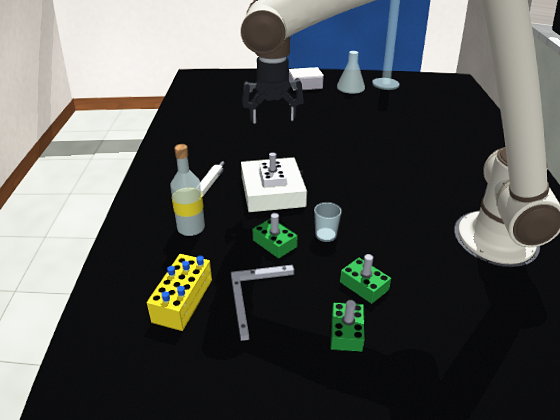

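The block sits inside the well, square, and the bystanders are where they were. One numeric check before handing in.

Run:
```python
from h import *
import pickle
np.set_printoptions(precision=2,suppress=True)
st,D=pickle.load(open("pics/w11.pkl","rb")); c=cam("wrist",st)
t=lambda L:[(x/4-.5+180,y/4-.5+130) for x,y in L]
B=onplane(c,t([(264,102),(531,104),(519,473),(276,474)]),68);print(B.mean(0),[round(float(np.linalg.norm(B[i]-B[i-1])),1) for i in range(4)],[np.arctan2(-(a-b)[0],(a-b)[1]) for a,b in((B[3],B[0]),(B[2],B[1]))])
P=bydepth(c,t([(400,140),(290,270),(500,270),(400,450)]),D);print("block top",P[:,2]); print("heater",bydepth(c,t([(180,200),(620,200),(180,450),(620,450)]),D)[:,2])
H=onplane(c,t([(245,75),(543,77)]),50);print(H,H.mean(0))
```

```text
[ 566.29 -193.52   68.  ] [89.4, 59.5, 88.7, 59.1] [np.float64(0.17399229081476275), np.float64(0.16899144483604853)]
block top [66.92 68.58 67.54 67.65]
heater [51.32 50.04 49.34 48.9 ]
[[ 610.34 -235.96   50.  ]
 [ 540.83 -247.63   50.  ]] [ 575.58 -241.79   50.  ]
```

```bash
python3 -c "
from bench import job_done, arm
print(arm.read_state()['contact_force']); print(job_done())"
```

```text
[-0.04758928 -0.19094428  0.32743079]
the job is handed in; nothing more can be done
None
```

The block is home in the heater well, released and upright, and the job is handed in after about 19 s. `job_done()` gives no verdict, so this rests on my own checks.

**What I did:**
- I gripped the block across its 60 mm sides, turned it to the stop's angle and slid it on. It came up against both fences; the wrist force while pressing was about 10 N in x and 7 N in y.
- I let go there, and a wrist picture showed it square and flush with both fences.
- I then picked it up by the post, carried it over and lowered it until it touched the well floor (TCP z 151.4, predicted 151.5). I eased the load off and released it.

**Last checks:**
- **Height:** the block's top measured about 67.7 mm, against 68 mm when fully home.
- **Centre:** it is about 1.4 mm from the well's centre, with a limit of 5 mm.
- **Angle:** its yaw is 0.17, against 0.174 for the heater.
- **Everything else:** the gripper was clear with no contact force, and the bystanders looked unmoved in the side picture; I did not measure them.

**What disagreed:**
- My first triangulation of the heater was wrong because I paired the corners wrongly. Repeated, it gave a top height of 51 to 55 mm against the 50 mm stated.
- The cameras differed by 2 to 3 mm on the heater's centre, so I trusted the close wrist view.
- While sliding, the block was briefly lifted less than 1 mm. I set it back on the bench while still pressing it against the stop.

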